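# Set the tube heater's dial one click on and press start

## Robot

A 6-joint arm with a two-finger parallel gripper is mounted at the origin on the work surface. World frame = base frame: x ahead of the robot, y to its left, z up, the work surface at z = 0. Lengths are in m, angles in rad, forces in N, time in s.
With the tool pointing down it reaches from about 0.25 to 0.725 m from the base axis. Payload 4 kg.
Tool frame: the origin (TCP) lies midway between the tips of the shut fingers; the grasp point (between the pads) lies 19 mm behind it; z points along the fingers, y is the direction in which the jaws open and shut (so a half turn about z gives the same grasp; the last joint's range is limited). The gripper opens to 85 mm and grips with 20 to 120 N. Pads are 22 mm wide; open, the fingers measure 114 mm over their backs; the gripper's body (76 mm by 85 mm) begins 54 mm behind the grasp point. The pads swing forward as they close: fully open they stand 13 mm farther back than shut.
Start: joints at [1.287, 0.241, 0.005, 1.335, 0, 1.571], TCP at [0.14, 0.48, 0.231] pointing down, gripper open.
Joint ranges: [-2.72, 2.72], [-1.05, 1.87], [-1.09, 1.28], [-1.99, 2.15], [-1.42, 1.44], [-3.14, 3.14]. Speed limits (rad/s): [2.79, 2.79, 3.14, 3.14, 3.14, 3.14].

## Interface

Orientations are given as a unit quaternion [x, y, z, w].
In Python, from workcell import get_obs, camera, camera_model, job_done, masks_of gives the robot as it stands.
- The arm moves only by the tool jog_arm, never from a script. Its argument "deltas" is a list that holds one entry, the list of rows, each a list of 7 numbers: the shift along the tool's x, y, z in mm, then the turn, a rotation vector about the tool's x, y, z in degrees, then the finger opening in mm, from 0 to 85.4. A call has 1 to 5 rows; each row shifts and turns the pose as measured when the row begins, along the tool's axes as they then stand; what a row does not reach is not made up. A row lasts 1/10 s, in which the tool goes at most 50 mm and 8.59 degrees, less where a joint would pass 70% of its speed; a pose out of reach is approached as far as the arm can. A call with a gripper value outside its range is refused whole. The fingers move at their own pace and stop on an object; the grip force is fixed at half the most. Time passes only in rows, so rows that do not move let the fingers close. It gives the time, the measured TCP pose, the force and the opening at its end, in the units of the state.
- get_obs(): the state, without advancing time (a new reading comes with each control period).
- camera(name): name is "scene" or "top"; returns the picture (480x640x3 uint8, red, green, blue); there is no depth.
- camera_model(name): a dict with "fovy" (degrees; the focal length in pixels is half the picture's height over the tangent of half this angle, whatever the lens; pixels are square), "cx", "cy" (the principal point, pixels), "pose" (4x4, takes a point from camera to world coordinates). Camera axes: x right, y down, z forward; pixel columns grow to the right and rows downward; lengths in m; the calibration is good to about 2 mm. A picture is of the moment at which its call begins. camera_model takes no time and is no camera call.
- job_done(): hands the job in, once; it reports no verdict.
Trained networks look in the newest picture that a camera, given by its name, has taken for a name from the list of things; names that differ only in an ending like _2 or _b are one class to them, and where a whole thing is asked for, a point or a joint stands for the part that bears it (a point fixed in the world has none). Each returns a list of dicts, best first, with "conf" (0 to 1); they miss things now and then, are a little off and sometimes report something else, mostly with a low value. They report only what shows in the picture. A call takes as long as a camera call.
- masks_of(target, camera): "pixels" (480x640 bool, what is visible of it) and "at" ([column, row] in pixels, amid what is visible of it).
The state is a dict: "clock": time; "joint_pos": joint angles; "joint_vel": joint speeds; "tau": joint torques, N m; "eef_pos": TCP position; "tool_rot": TCP orientation; "ft_force": force on the tool from outside, world axes, zero at the start; "ft_torque": the same for the moment, N m; "grip_width": finger opening in m.
Only numpy, scipy, OpenCV 4.12 (cv2) and the standard library are available. Lean on these libraries where they do the work, as an engineer would, in place of code of your own. Each camera call takes 0.05 s, during which the arm holds its last target. There are 200 camera calls.

## Task

Switch on the tube heater: stroke the knurled edge of its big dial with a fingertip to turn it clockwise (seen from above) by one click, so that it rests in the middle position with its white line at the bar on the deck, and then press the round start key beside it all the way down and let it come up again. Work by touch alone: the dial is turned by rubbing, nothing is pinched or lifted, and the bottle, the jar and the vial stay standing where they are.

Things in the scene. Friction and masses are not known exactly. Their poses are not given: they have to be found in the camera images.
- heater: Tube heater, fixed: white box 200 x 200 mm, flat deck 70 mm up. Origin: centre of its underside; x to its back, y to its left, z up; turned up to 0.35 rad, left or right of the robot. Dial centre: 35 mm in front of the origin, 40 mm left; start key: 10 mm in front, 70 mm right; along the back, from 35 mm behind the origin, an aluminium block with capped tubes up to 34 mm above the deck.
- dial (a joint): Angle of the dial, rad, growing clockwise seen from above. Three clicks: 0 (off, at the start), 0.6 (middle, wanted), 1.2 (too far); stops just outside 0 and 1.2. A sprung detent pulls it into the nearest click; it tips over half way, near 0.3 and 0.9, and takes about 0.1 N m (2 to 3 N along the edge). Let go, it settles in the click.
- dial_top (a point): Centre of the dial's top face, on its upright axis. The dial is a black disc 92 mm in diameter, 22 mm high, with an upright knurled edge; its top is 94 mm above the counter, its underside 2 mm above the deck. The deck beside and in front of it is bare; the edge comes to 19 mm from the heater's front edge.
- dial_line (a point): Outer end of the white line on the dial's top, 44 mm from the axis; turns with the dial. In the middle position the line points straight to the heater's back, at a 16 mm bar on the deck; the positions before and after are marked by small dots.
- start_key (a joint): Travel of the start key in m, 0 when up and 0.006 when fully down; sprung, about 4 N to push it fully down, comes up by itself.
- start_key_top (a point): Centre of the top of the start key, a round white push key 26 mm in diameter in a grey collar; pressed straight down.
- rack: Bystander: dark blue sample rack, 160 x 200 mm, up to 68 mm high, fixed, on the other side from the heater. Origin: centre of its underside.
- bottle: Bystander: white capped bottle, 52 mm in diameter, 105 mm high, loose. Origin: centre of its underside.
- jar: Bystander: clear sample jar with a lid, 52 mm in diameter, 55 mm high, loose. Origin: centre of its underside.
- vial: Bystander: small amber vial, 24 mm in diameter, 42 mm high, standing loose on the heater's deck in its back right corner, 68 to 85 mm behind the start key. Origin: centre of its underside.

How it is judged:
By the outcome, as a careful person would: the job done as asked, in the order asked, and still so for the second after the job is handed in, with the robot touching nothing.
It also fails if it takes over 42 s, if anything falls off the work surface, if the arm or the gripper's body presses on something with over 40 N, if the wrist force passes 120 N, or if a joint passes its speed limit or range.

## Working session

There is one attempt and no reset: what is moved stays moved. The work goes in short steps, Python scripts to look and compute and a tool call to move; the robot and the scene stay as the last step left them, time stands still between calls to the robot, and variables do not carry over. Pictures are saved under pics/ and viewed, about 8 in all and at most 12, crops included, and the job is handed in when it is done.

Besides the shell and the picture viewer there is one more tool, called after "Emit:" as name([rows], argument=value, ...), one row to a line, values as JSON. jog_arm: Moves the arm, as the interface text tells. Its arguments: {"type":"object","properties":{"deltas":{"type":"array"}},"required":["deltas"]}

```bash
mkdir -p pics; cat > h.py <<'E'
import numpy as np, cv2
from workcell import *
def ray(n,px):
    m=camera_model(n);f=240/np.tan(np.radians(m["fovy"])/2);T=np.array(m["pose"])
    return T[:3,3],T[:3,:3]@np.array([(px[0]-m["cx"])/f,(px[1]-m["cy"])/f,1])
def at_z(n,px,z):
    o,d=ray(n,px);return o+d*(z-o[2])/d[2]
def proj(n,p):
    m=camera_model(n);f=240/np.tan(np.radians(m["fovy"])/2);T=np.array(m["pose"])
    c=T[:3,:3].T@(np.array(p)-T[:3,3]);return np.array([m["cx"]+f*c[0]/c[2],m["cy"]+f*c[1]/c[2]])
def snap(n,name):
    im=camera(n);cv2.imwrite(f"pics/{name}.png",im[:,:,::-1]);return im
E
python3 - <<'E'
from h import *
a=snap("top","t0");b=snap("scene","s0")
cv2.imwrite("pics/both.png",cv2.resize(np.vstack([a,b])[:,:,::-1],None,fx=.6,fy=.6))
o=get_obs();print(o["clock"],o["eef_pos"],o["tool_rot"],o["ft_force"])
for n in("top","scene"):
  m=camera_model(n);print(n,m["fovy"],np.round(m["pose"],3).tolist())
  for t,z in(("heater",.07),("dial",.094),("dial_line",.094),("start_key",.08),("vial",.09),("bottle",.05),("jar",.03),("rack",.06)):
    for r in masks_of(t,n)[:2]:
      if r["conf"]>.3: print(n,t,round(r["conf"],2),np.round(r["at"]),int(r["pixels"].sum()),at_z(n,r["at"],z).round(3))
E
```

```text
0.1 [0.13984479 0.47949068 0.23052155] [ 1.41424430e-01  9.89948637e-01 -9.00700136e-04 -1.23771531e-04] [-0.11284415 -0.06422588  0.08721772]
top 45.92695362414384 [[-0.022, -0.997, 0.071, 0.489], [-1.0, 0.022, -0.005, -0.002], [0.003, -0.071, -0.997, 1.024], [0.0, 0.0, 0.0, 1.0]]
top heater 0.94 [434. 241.] 13781 [ 0.566 -0.199  0.07 ]
top dial 0.62 [406. 251.] 2489 [ 0.548 -0.146  0.094]
top dial 0.52 [495. 206.] 274 [ 0.619 -0.298  0.094]
top dial_line 0.86 [413. 252.] 2636 [ 0.547 -0.159  0.094]
top dial_line 0.65 [432. 241.] 14012 [ 0.564 -0.191  0.094]
top start_key 0.66 [476. 256.] 214 [ 0.538 -0.265  0.08 ]
top start_key 0.58 [497. 207.] 235 [ 0.619 -0.305  0.08 ]
top vial 0.7 [496. 206.] 253 [ 0.62  -0.301  0.09 ]
top bottle 0.72 [307. 150.] 906 [0.731 0.013 0.05 ]
top jar 0.96 [332. 330.] 682 [ 0.417 -0.024  0.03 ]
top rack 0.8 [210. 263.] 10765 [0.537 0.181 0.06 ]
scene 55.44129878652974 [[0.71, 0.536, -0.457, 0.881], [0.705, -0.528, 0.474, -0.331], [0.013, -0.659, -0.752, 0.64], [0.0, 0.0, 0.0, 1.0]]
scene heater 0.83 [219. 358.] 20492 [ 0.593 -0.21   0.07 ]
scene dial 0.74 [230. 308.] 3278 [ 0.554 -0.158  0.094]
scene dial_line 0.9 [229. 310.] 3215 [ 0.556 -0.16   0.094]
scene start_key 0.82 [157. 358.] 333 [ 0.54 -0.27  0.08]
scene start_key 0.74 [220. 361.] 20684 [ 0.601 -0.213  0.08 ]
scene vial 0.74 [169. 414.] 568 [ 0.619 -0.301  0.09 ]
scene bottle 0.9 [402. 332.] 1664 [0.738 0.01  0.05 ]
scene bottle 0.64 [218. 361.] 20940 [ 0.584 -0.21   0.05 ]
scene jar 0.98 [244. 238.] 925 [ 0.417 -0.027  0.03 ]
scene rack 0.76 [368. 217.] 8474 [0.556 0.146 0.06 ]
scene rack 0.38 [171. 415.] 560 [ 0.607 -0.299  0.06 ]
```

View pics/t0.png

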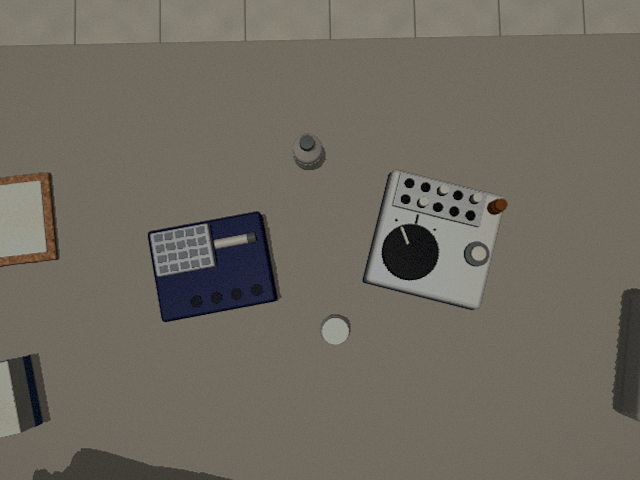

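View pics/s0.png

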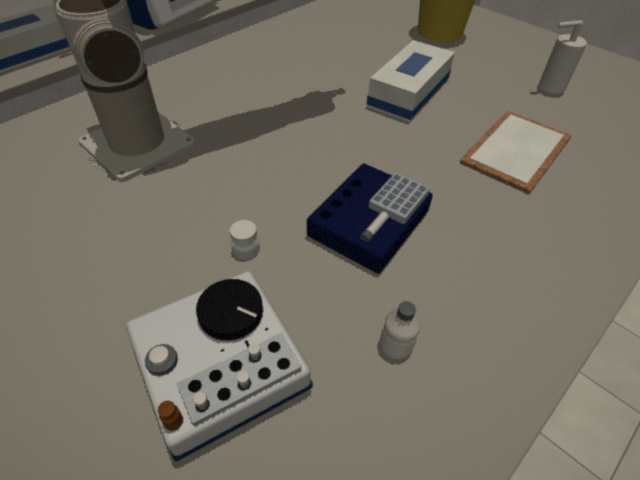

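Top view: the dial is at about (411,251), the key at (478,254), the vial at (497,206) and the jar at (335,330). The scene view agrees. The heater is on the right, yawed about -0.2 rad. Next I fit its pose.

```bash
cat > fit.py <<'E'
from h import *
a=cv2.imread("pics/t0.png");b=cv2.imread("pics/s0.png")
obs=[]
for n,im,c,k in(("top",a,(411,251),(478,254)),("scene",b,(230,308),(157,355))):
    g=im.max(2); m=(g<60).astype(np.uint8); m=cv2.morphologyEx(m,cv2.MORPH_CLOSE,np.ones((7,7),np.uint8)); m=cv2.morphologyEx(m,cv2.MORPH_OPEN,np.ones((9,9),np.uint8))
    l=cv2.connectedComponentsWithStats(m); i=l[1][c[1],c[0]]; print(n,"dial",l[2][i],l[3][i])
    r=max(masks_of("start_key",n),key=lambda r:-np.linalg.norm(np.array(r["at"])-k)); print(n,"key",r["at"])
    print("dialW",at_z(n,l[3][i],.085 if n=="scene" else .092).round(4),"keyW",at_z(n,r["at"],.08).round(4))
    hm=masks_of("heater",n)[0]["pixels"]
    w=((im.min(2)>110)&hm).astype(np.uint8); w=cv2.morphologyEx(w,cv2.MORPH_CLOSE,np.ones((25,25),np.uint8))
    ys,xs=np.nonzero(w); P=np.array([at_z(n,p,.07)[:2] for p in zip(xs[::3],ys[::3])]).astype(np.float32)
    print("deck rect",cv2.minAreaRect(P))
E
python3 fit.py
```

```text
top dial [ 382  224   56   56 2503] [409.83140232 251.52017579]
top key [475.6, 256.3]
dialW [ 0.5473 -0.1539  0.092 ] keyW [ 0.5377 -0.2655  0.08  ]Traceback (most recent call last):
  File "fit.py", line 11, in <module>
    ys,xs=np.nonzero(w); P=np.array([at_z(n,p,.07)[:2] for p in zip(xs[::3],ys[::3])]).astype(np.float32)
                                     ~~~~^^^^^^^^^
  File "h.py", line 7, in at_z
    o,d=ray(n,px);return o+d*(z-o[2])/d[2]
        ~~~^^^^^^
  File "h.py", line 4, in ray
    m=camera_model(n);f=240/np.tan(np.radians(m["fovy"])/2);T=np.array(m["pose"])
ValueError: time passes only in moves, steps and waits
```

```bash
sed -i 's/^from workcell import \*/from workcell import *\nimport functools, workcell\ncamera_model=functools.lru_cache(workcell.camera_model)/' h.py; python3 fit.py; python3 -c "
from workcell import get_obs;print(get_obs()['clock'])"
```

```text
top dial [ 382  224   56   56 2503] [409.83140232 251.52017579]
top key [475.6, 256.3]
dialW [ 0.5473 -0.1539  0.092 ] keyW [ 0.5377 -0.2655  0.08  ]
deck rect ((0.5703023672103882, -0.20216242969036102), (0.19517458975315094, 0.19475525617599487), 74.52948760986328)
scene dial [ 197  280   65   61 3224] [229.25496278 309.71184864]
scene key [157.1, 358.2]
dialW [ 0.55   -0.1569  0.085 ] keyW [ 0.5396 -0.2704  0.08  ]
deck rect ((0.5726926922798157, -0.20303866267204285), (0.19572465121746063, 0.1969207227230072), 74.50074768066406)
1.2
```

Emit:
jog_arm([
  [[0,0,-5,0,0,0,0],[-10,-45,0,0,0,0,0],[-10,-45,0,0,0,0,0],[-10,-45,0,0,0,0,0],[-10,-45,0,0,0,0,0]],
])

```text
clock: 1.7
eef_pos: [0.1285, 0.2964, 0.235]
tool_rot: [0.14, 0.99, 0.0, 0.0]
ft_force: [0.0, -0.8, 0.5]
grip_width: 0.0127
```

Emit:
jog_arm([
  [[-45,-15,0,0,0,0,0],[-45,-15,0,0,0,0,0],[-45,-15,0,0,0,0,0],[-40,-30,0,0,0,0,0],[-40,-30,0,0,0,0,0]],
])

```text
clock: 2.2
eef_pos: [0.3068, 0.1331, 0.2385]
tool_rot: [0.132, 0.991, 0.004, 0.003]
ft_force: [0.9, 1.4, 0.2]
grip_width: 0.0001
```

Emit:
jog_arm([
  [[-40,-30,0,0,0,0,0],[-40,-30,0,0,0,0,0],[-35,-35,0,0,0,0,0],[-35,-35,0,0,0,0,0],[-35,-35,0,0,0,0,0]],
])

```text
clock: 2.7
eef_pos: [0.4429, -0.0764, 0.242]
tool_rot: [0.133, 0.991, 0.005, 0.008]
ft_force: [0.5, 0.1, 0.7]
grip_width: 0.0001
```

```bash
cat > st.py <<'E'
import numpy as np
from workcell import get_obs
from scipy.spatial.transform import Rotation as R
o=get_obs();O=np.array([.5715,-.2026]);a=np.radians(-15.5)
H=np.array([[np.cos(a),np.sin(a)],[-np.sin(a),np.cos(a)]])
p=o["eef_pos"];M=R.from_quat(o["tool_rot"]).as_matrix()
print("t",o["clock"],"heater uv mm",(H@(p[:2]-O)*1e3).round(1),"z",round(p[2]*1e3,1),"F uv z",(H@o["ft_force"][:2]).round(2),round(o["ft_force"][2],2),"w",round(o["grip_width"],4))
print("yaw y rel heater deg",np.degrees(np.arctan2(*(H@M[:2,1])[[1,0]]))-90,"tilt",M[2].round(3),np.round(o["joint_pos"],2))
E
python3 st.py
```

```text
t 2.7 heater uv mm [-157.7   87.2] z 242.0 F uv z [0.5  0.27] 0.72 w 0.0001
yaw y rel heater deg 0.22278436417690273 tilt [-0.014  0.013 -1.   ] [-0.18  0.12 -0.11  1.32  0.01  0.09]
```

Emit:
jog_arm([
  [[-20,-29,25,0,0,0,0],[-20,-30,35,0,0,0,0],[0,0,35,0,0,0,0],[0,0,30,0,0,0,0],[0,0,20,0,0,0,0]],
])

```text
clock: 3.2
eef_pos: [0.4778, -0.1543, 0.0994]
tool_rot: [0.139, 0.99, 0.004, 0.016]
ft_force: [0.1, -0.2, -0.3]
grip_width: -0.0
```

```bash
python3 st.py
```

```text
t 3.2 heater uv mm [-103.2   21.5] z 99.4 F uv z [ 0.14 -0.21] -0.28 w -0.0
yaw y rel heater deg -0.44660475491518525 tilt [-0.032  0.012 -0.999] [-0.32  0.32 -0.25  0.97  0.01 -0.04]
```

Emit:
jog_arm([
  [[3,4,10,0.7,1.8,0,0],[0,2,9,0,0,0,0],[0,0,0,0,0,0,0]],
])

```text
clock: 3.5
eef_pos: [0.4748, -0.1476, 0.0766]
tool_rot: [0.139, 0.99, 0.0, -0.003]
ft_force: [-0.4, 0.5, -0.4]
grip_width: -0.0002
```

```bash
python3 st.py; python3 - <<'E'
from h import *
b=snap("scene","s1");t=snap("top","t1")
cv2.imwrite("pics/c1.png",np.hstack([cv2.resize(b[230:400,110:280],(400,400),interpolation=2),cv2.resize(t[170:320,350:500],(400,400),interpolation=2)])[:,:,::-1])
E
```

```text
t 3.5 heater uv mm [-107.9   27.1] z 76.6 F uv z [-0.51  0.38] -0.37 w -0.0002
yaw y rel heater deg -0.5341697492287381 tilt [ 0.006 -0.001 -1.   ] [-0.3   0.36 -0.25  0.96 -0.   -0.02]
```

View pics/c1.png

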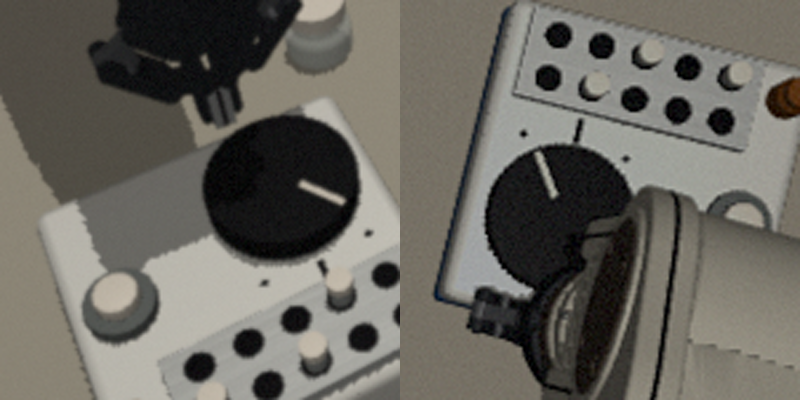

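The left half shows the shut fingertips just in front of the dial's front edge. The line is at about (322,193) in the crop, still in "off", and the bar is at (322,268). I'll creep in until contact.

Emit:
jog_arm([
  [[-5,0,-4,0,0,0,0],[-5,0,0,0,0,0,0],[-3,0,0,0,0,0,0],[-2,0,0,0,0,0,0]],
])

```text
clock: 4.0
eef_pos: [0.49, -0.1526, 0.0848]
tool_rot: [0.14, 0.99, -0.0, -0.002]
ft_force: [-7.9, 0.9, 1.5]
grip_width: 0.0001
```

```bash
python3 st.py
```

```text
t 4.0 heater uv mm [-91.9  26.4] z 84.8 F uv z [-7.9  -1.25] 1.5 w 0.0001
yaw y rel heater deg -0.5528623814614946 tilt [ 0.004 -0.001 -1.   ] [-0.3   0.38 -0.2   0.99 -0.   -0.02]
```

Emit:
jog_arm([
  [[-3,4,0,0,0,0,0],[-3,4,0,0,0,0,0]],
])

```text
clock: 4.2
eef_pos: [0.4907, -0.1466, 0.0842]
tool_rot: [0.141, 0.99, -0.001, -0.009]
ft_force: [-9.7, 0.3, 6.4]
grip_width: -0.0001
```

```bash
python3 st.py; cat > line.py <<'E'
from h import *
import sys
O=np.array([.5715,-.2026]);a=np.radians(-15.5);H=np.array([[np.cos(a),np.sin(a)],[-np.sin(a),np.cos(a)]])
D=np.array([.5488,-.1553,.094])
im=camera("scene");cv2.imwrite("pics/%s.png"%sys.argv[1],im[:,:,::-1])
ys,xs=np.mgrid[270:350,190:275]; W=[]
for x,y in zip(xs.ravel(),ys.ravel()):
    p=at_z("scene",(x,y),.094)-D; r=np.hypot(*p[:2])
    if .012<r<.040 and im[y,x].min()>90: W.append(H@p[:2])
W=np.array(W); ang=np.arctan2(W[:,1],W[:,0])
s=abs(ang)<1.2
print("n",s.sum(),"line angle from back, CW rad (0=middle, -0.6=off):",-np.median(ang[s]), "spread",ang[s].std())
E
python3 line.py s2
```

```text
t 4.2 heater uv mm [-92.8  32.4] z 84.2 F uv z [-9.46 -2.26] 6.44 w -0.0001
yaw y rel heater deg -0.6615578022628341 tilt [ 0.018 -0.006 -1.   ] [-0.29  0.39 -0.19  1.01 -0.01 -0.  ]
n 63 line angle from back, CW rad (0=middle, -0.6=off): -0.5588244937687104 spread 0.06768966134998834
```

Emit:
jog_arm([
  [[-5,4,0,0,-1,0,0],[-5,4,0,0,0,0,0]],
])

```text
clock: 4.45
eef_pos: [0.4923, -0.1403, 0.083]
tool_rot: [0.141, 0.99, -0.003, -0.011]
ft_force: [-11.4, 1.1, 8.0]
grip_width: -0.0001
```

```bash
python3 st.py;python3 line.py s3
```

```text
t 4.45 heater uv mm [-92.9  38.9] z 83.0 F uv z [-11.23  -2.  ] 7.98 w -0.0001
yaw y rel heater deg -0.7260988927112635 tilt [ 0.021 -0.009 -1.   ] [-0.27  0.39 -0.19  1.01 -0.01  0.01]
n 63 line angle from back, CW rad (0=middle, -0.6=off): -0.4256469254700853 spread 0.07237689924112098
```

Emit:
jog_arm([
  [[-5,4,-1,0,-1,0,0],[-5,4,-1,0,0,0,0]],
])

```text
clock: 4.7
eef_pos: [0.4946, -0.1326, 0.083]
tool_rot: [0.141, 0.99, -0.003, -0.012]
ft_force: [-9.2, 4.3, 4.1]
grip_width: 0.0001
```

```bash
python3 st.py;python3 line.py s4
```

```text
t 4.7 heater uv mm [-92.8  46.9] z 83.0 F uv z [-10.02   1.64] 4.14 w 0.0001
yaw y rel heater deg -0.7529496698217457 tilt [ 0.024 -0.01  -1.   ] [-0.26  0.4  -0.19  1.01 -0.01  0.03]
n 45 line angle from back, CW rad (0=middle, -0.6=off): -0.25704169108036085 spread 0.04746131103719637
```

The tangential force has changed sign, so the detent is now pulling the dial forward. A bit more stroke, then off.

Emit:
jog_arm([
  [[-3,4,-1,0,-1,0,0],[-1,3,-1,0,0,0,0],[8,0,0,0,0,0,0],[20,0,0,0,0,0,0]],
])

```text
clock: 5.15
eef_pos: [0.4741, -0.1175, 0.0852]
tool_rot: [0.141, 0.99, -0.003, -0.004]
ft_force: [-0.8, -0.1, -0.6]
grip_width: 0.0002
```

```bash
python3 st.py;python3 line.py s5; python3 - <<'E'
import cv2
cv2.imwrite("pics/c5.png",cv2.resize(cv2.imread("pics/s5.png")[230:400,110:280],(600,600),interpolation=2))
E
```

```text
t 5.15 heater uv mm [-116.6   56. ] z 85.2 F uv z [-0.7  -0.35] -0.63 w 0.0002
yaw y rel heater deg -0.6849790102665025 tilt [ 0.008 -0.007 -1.   ] [-0.24  0.34 -0.26  0.98 -0.01  0.04]
n 65 line angle from back, CW rad (0=middle, -0.6=off): -0.01784142440640269 spread 0.06704259217276769
```

View pics/c5.png

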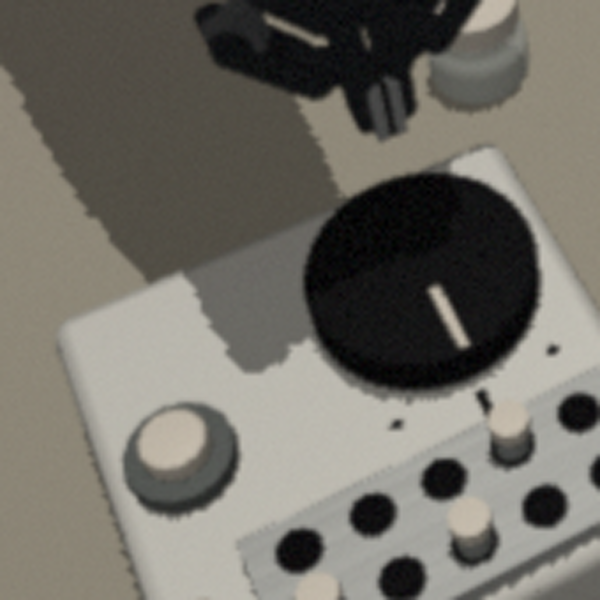

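The line points at the bar (crop (450,318) towards (485,402)), so the dial has settled in the middle click. Now the key, crossing above the dial.

Emit:
jog_arm([
  [[0,-10,-35,0,-0.5,0,0],[-10,-30,-25,0,0,0,0],[-30,-30,0,0,0,0,0],[-30,-30,0,0,0,0,0],[-30,-20,0,0,0,0,0]],
])

```text
clock: 5.7
eef_pos: [0.5331, -0.2613, 0.1506]
tool_rot: [0.138, 0.99, -0.005, -0.001]
ft_force: [0.1, 0.1, -0.2]
grip_width: 0.0
```

Emit:
jog_arm([
  [[0,0,0,0,0,0,0]],
])

```text
clock: 5.8
eef_pos: [0.5359, -0.2654, 0.1506]
tool_rot: [0.139, 0.99, -0.006, 0.001]
ft_force: [-0.8, 0.9, -0.9]
grip_width: 0.0001
```

```bash
python3 st.py
```

```text
t 5.8 heater uv mm [-17.5 -70. ] z 150.6 F uv z [-1.05  0.62] -0.87 w 0.0001
yaw y rel heater deg -0.5236627910615965 tilt [-0.004 -0.011 -1.   ] [-0.45  0.47  0.13  1.22 -0.01 -0.18]
```

Emit:
jog_arm([
  [[-6,0,20,-0.6,0,0,0],[0,0,20,0,0,0,0],[0,0,5,0,0,0,0],[0,0,0,0,0,0,0]],
])

```text
clock: 6.2
eef_pos: [0.5431, -0.2691, 0.1059]
tool_rot: [0.14, 0.99, -0.001, 0.004]
ft_force: [-0.4, -1.0, 0.9]
grip_width: 0.0003
```

```bash
python3 st.py;python3 line.py s6; python3 - <<'E'
from h import *
cv2.imwrite("pics/c6.png",cv2.resize(cv2.imread("pics/s6.png")[290:440,90:240],(600,600),interpolation=2))
print(proj("scene",get_obs()["eef_pos"]))
E
```

```text
t 6.2 heater uv mm [ -9.6 -71.6] z 105.9 F uv z [-0.16 -1.05] 0.94 w 0.0003
yaw y rel heater deg -0.6380793187913127 tilt [-0.009 -0.001 -1.   ] [-0.46  0.52  0.08  1.13  0.   -0.18]
n 65 line angle from back, CW rad (0=middle, -0.6=off): -0.01784142440640269 spread 0.06704259217276769
[154.5865935  349.70008307]
```

View pics/c6.png

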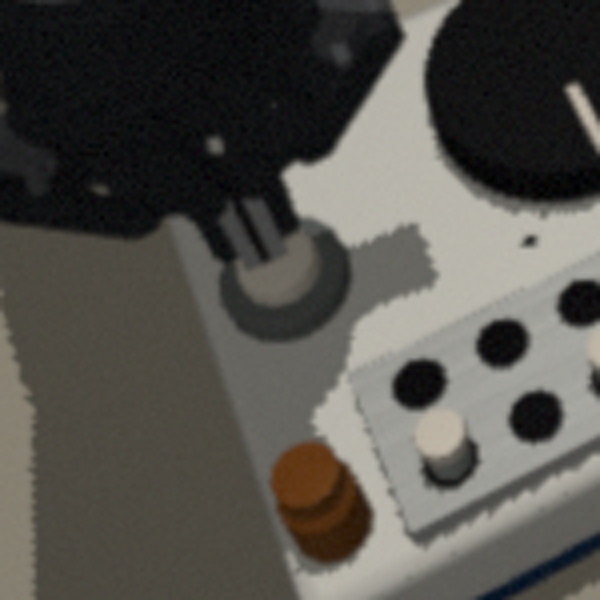

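The tip is centred above the key (crop about (275,260)), with the dial line, vial and tubes undisturbed. I'll descend and watch the force.

Emit:
jog_arm([
  [[0,1,8,0,0.5,0,0],[0,0,6,0,0,0,0],[0,0,3,0,0,0,0],[0,0,2,0,0,0,0]],
])

```text
clock: 6.65
eef_pos: [0.5449, -0.2681, 0.0895]
tool_rot: [0.14, 0.99, -0.001, 0.002]
ft_force: [-1.2, -0.0, 2.2]
grip_width: -0.0001
```

Emit:
jog_arm([
  [[0,0,2,0,0,0,0]],
])

```text
clock: 6.75
eef_pos: [0.545, -0.2681, 0.0879]
tool_rot: [0.14, 0.99, -0.002, 0.002]
ft_force: [-1.3, 0.3, 3.1]
grip_width: -0.0001
```

Emit:
jog_arm([
  [[0,0,2,0,0,0,0]],
])

```text
clock: 6.85
eef_pos: [0.545, -0.2681, 0.0862]
tool_rot: [0.14, 0.99, -0.002, 0.002]
ft_force: [-2.0, 0.5, 3.5]
grip_width: 0.0003
```

```bash
python3 st.py
```

```text
t 6.85 heater uv mm [ -8.1 -70.2] z 86.2 F uv z [-2.07 -0.03] 3.55 w 0.0003
yaw y rel heater deg -0.569737526571231 tilt [-0.005 -0.003 -1.   ] [-0.46  0.54  0.06  1.09 -0.   -0.18]
```

Emit:
jog_arm([
  [[0,0,2,0,0,0,0]],
])

```text
clock: 6.95
eef_pos: [0.545, -0.2681, 0.0859]
tool_rot: [0.14, 0.99, -0.002, 0.003]
ft_force: [-5.9, 2.8, 16.3]
grip_width: -0.0001
```

Emit:
jog_arm([
  [[0,0,2,0,0,0,0]],
])

```text
clock: 7.05
eef_pos: [0.545, -0.2681, 0.0859]
tool_rot: [0.14, 0.99, -0.002, 0.003]
ft_force: [-4.8, 1.9, 14.0]
grip_width: 0.0001
```

Emit:
jog_arm([
  [[0,0,3,0,0,0,0]],
])

```text
clock: 7.15
eef_pos: [0.5451, -0.2681, 0.0858]
tool_rot: [0.14, 0.99, -0.002, 0.004]
ft_force: [-7.6, 3.4, 20.0]
grip_width: 0.0
```

Hard stop at 85.9 mm after about 3.5 N of spring force, with up to 20 N held. Now I release and check.

Emit:
jog_arm([
  [[0,0,-5,0,0,0,0],[0,0,-15,0,0,0,0],[0,0,-30,0,0,0,0],[10,0,-40,0,0,0,0],[40,0,-20,0,0,0,0]],
])

```text
clock: 7.65
eef_pos: [0.4976, -0.2537, 0.1954]
tool_rot: [0.139, 0.99, -0.001, 0.003]
ft_force: [-0.4, 0.6, 0.5]
grip_width: 0.0001
```

Emit:
jog_arm([
  [[45,0,0,0,0,0,0],[45,0,0,0,0,0,0],[0,0,0,0,0,0,0]],
])

```text
clock: 7.95
eef_pos: [0.4062, -0.227, 0.1967]
tool_rot: [0.139, 0.99, -0.002, 0.005]
ft_force: [0.6, -0.2, -0.8]
grip_width: 0.0001
```

```bash
python3 st.py;python3 line.py s7; python3 - <<'E'
from h import *
b=cv2.imread("pics/s7.png");t=snap("top","t7")[:,:,::-1]
cv2.imwrite("pics/c7.png",np.hstack([cv2.resize(b[270:440,110:280],(400,400),interpolation=2),cv2.resize(t[170:320,360:510],(400,400),interpolation=2)]))
for t_,z in(("vial",.09),("bottle",.05),("jar",.03)):
  for n in("top","scene"):
    r=masks_of(t_,n)
    if r: print(t_,n,np.round(r[0]["at"]),at_z(n,r[0]["at"],z).round(3))
a=np.radians(-15.5);
for n,px in(("scene",(158.7,354.7)),):
  for z in(.082,.086,.09,.094): print(z,proj(n,[.5432,-.2674,z]).round(1))
E
```

```text
t 7.95 heater uv mm [-152.8  -67.7] z 196.7 F uv z [0.64 0.02] -0.76 w 0.0001
yaw y rel heater deg -0.5116363803180235 tilt [-0.01  -0.002 -1.   ] [-0.51  0.18 -0.16  1.22  0.   -0.23]
n 60 line angle from back, CW rad (0=middle, -0.6=off): -0.02451704338167737 spread 0.06174883847935995
vial top [496. 206.] [ 0.619 -0.301  0.09 ]
vial scene [167. 413.] [ 0.616 -0.303  0.09 ]
bottle top [308. 151.] [0.729 0.011 0.05 ]
bottle scene [401. 332.] [0.736 0.009 0.05 ]
jar top [333. 328.] [ 0.421 -0.025  0.03 ]
jar scene [244. 237.] [ 0.415 -0.026  0.03 ]
0.082 [160.2 357.8]
0.086 [159.5 356.4]
0.09 [158.8 354.9]
0.094 [158.  353.5]
```

View pics/c7.png

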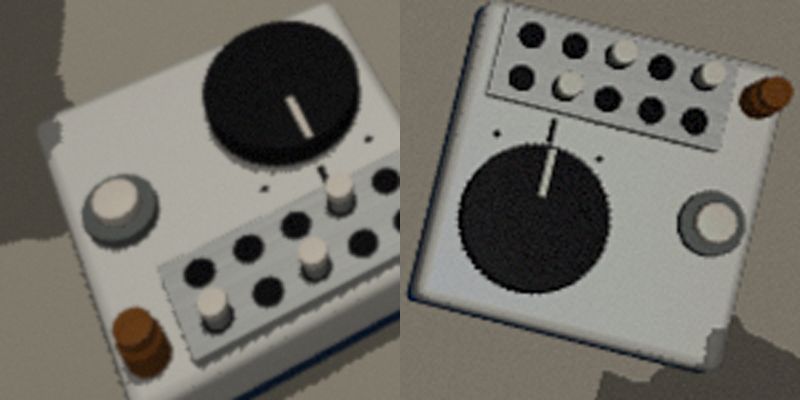

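```bash
python3 -c "
from workcell import *
print(job_done())"
```

```text
the job is handed in; nothing more can be done
None
```

The dial is turned one click to the middle position, and the start key has been pressed fully down and let up again. I handed the job in at about 8 s on the robot's clock; the hand-in gives no verdict.

- **Dial:** I stroked its front edge with the shut fingertips, pressing with about 8 to 11 N, and drew off once the sideways force changed sign. The line then measured -0.02 rad from the bar. It read the same after the key press, and both cameras show it pointing at the bar.
- **Key:** The spring force rose to about 3.5 N, then the key met a hard stop at z = 85.9 mm, where I held up to 20 N. From the pictures the key top starts at about 90 to 92 mm and the collar is at about 78 mm. So the stop was the key's own end of travel, not the collar. After release the last picture shows the key standing up.
- **Bystanders:** The vial, bottle and jar stand where they were, to within about 4 mm, which is the scatter of the measurement. The arm ended clear of everything, with only sensor noise on the wrist force.

No check failed or disagreed. The full 6 mm of key travel is inferred from the force and the hard stop, not measured directly.

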